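# Screw the cap onto a sample jar by backing into the thread

### The arm

A 7-joint arm with a two-finger parallel gripper is mounted at the origin on the work surface. World frame = base frame: x ahead of the robot, y to its left, z up, the work surface at z = 0. Lengths are in m, angles in rad, forces in N, time in s.
With the tool pointing down it reaches from about 0.4 to 0.875 m from the base axis. Payload 19.3 kg.
Tool frame: the origin (TCP) lies at the very end of the fingers, on their centre line; the grasp point (between the pads) lies 19 mm behind it; z points along the fingers, y is the direction in which the jaws open and shut (so a half turn about z gives the same grasp; the last joint's range is limited). The gripper opens to 85 mm and grips with 20 to 120 N. Pads are 22 mm wide; open, the fingers measure 114 mm over their backs; the gripper's body (76 mm by 85 mm) begins 54 mm behind the grasp point. The pads swing forward as they close: fully open they stand 13 mm farther back than shut.
Start: joints at [-1.39, 0.521, -0.036, 1.599, 0.021, 1.021, -0.113], TCP at [0.155, 0.605, 0.231] pointing down, gripper open.
Joint ranges: [-2.91, 2.91], [-0.3, 2.13], [-1.5, 1.42], [0.17, 2.43], [-1.26, 4.41], [0.16, 1.93], [-2.52, 2.52]. Speed limits (rad/s): [1.89, 1.89, 2.39, 2.39, 3.01, 3.01, 3.01].

### API

Orientations are given as [roll, pitch, yaw] about the fixed x, y, z axes, in that order (R = Rz(yaw) Ry(pitch) Rx(roll)).
In Python, from workcell import telemetry, imaging, ticket gives the robot as it stands.
- The arm moves only by the tool carry_out, never from a script. Its argument "series" is a list of rows, each a list of 7 numbers: the shift along the tool's x, y, z in m, then the turn, a rotation vector about the tool's x, y, z in rad, then the closure in counts, from 0 (fully open) to 255 (shut). In form: [[tx, ty, tz, ax, ay, az, jaw], ...]. A call has 1 to 10 rows; each row is the pose to reach, as a shift and turn from the pose commanded when the call began, along the tool's axes at that moment; what a row does not reach only later rows make up. A row lasts 1/8 s, in which the tool goes at most 62.5 mm and 10.7 degrees, less where a joint would pass 70% of its speed; a pose out of reach is approached as far as the arm can. A call with a gripper value outside its range is refused whole. The fingers move at their own pace and stop on an object; "force" is the grip in N (left out, the last holds). Time passes only in rows, so rows that repeat a pose let the fingers close. It gives the time, the measured TCP pose, the force and the opening at its end, in the units of the state.
- telemetry.observe(): the state, without advancing time (a new reading comes with each control period).
- imaging.grab_frame(name): name is "scene" or "top" or "wrist"; returns (picture, depth): 384x512x3 uint8, blue, green, red; 384x512 float32, m along the optical axis (not along the pixel's ray), 0 where there is no reading.
- imaging.camera_info(name): a dict with "mtx" (3x3 intrinsics, pixels), "extrinsics" (4x4, takes a point from camera to world coordinates); the wrist camera has in their place "hand_eye" (4x4, takes a point from camera to tool coordinates, whose origin is the TCP and whose axes are the flange's). Camera axes: x right, y down, z forward; pixel columns grow to the right and rows downward; lengths in m; the calibration is good to about 2 mm. A picture is of the moment at which its call begins: read the wrist's pose just before it. camera_info takes no time and is no camera call.
- ticket.job_done(): hands the job in, once; it reports no verdict.
The state is a dict: "clock": time; "qpos": joint angles; "qd": joint speeds; "joint_efforts": joint torques, N m; "position": TCP position; "tool_rot": TCP orientation; "force": force on the tool from outside, world axes, zero at the start; "moment": the same for the moment, N m; "grip_width": finger opening in m.
Only numpy, scipy, OpenCV 4.12 (cv2) and the standard library are available. Lean on these libraries where they do the work, as an engineer would, in place of code of your own. Each camera call takes 0.05 s, during which the arm holds its last target.

### The job

Close the sample jar that is clamped in the bench cradle with the large screw cap lying on the counter. Set the cap level on the neck, turn it gently backward (anticlockwise from above) until it drops a step into the thread starts, then turn it forward (clockwise) until it is fully home on the rim, and let go. Never force it, and leave the other things on the counter where they are.

Things in the scene. Friction and masses are not known exactly. Their poses are not given: they have to be found in the camera images.
- jar: Off-white plastic jar, 92 mm in diameter, clamped in a steel cradle (base plate 130 x 130 x 10 mm, two jaws 50 mm high); it cannot move or turn. Origin on the jar's axis at the underside of the plate, z up. Contact force between cap and jar: below 60 N until the cap is home, below 150 N when tight. Where the threads begin around the neck differs from jar to jar, whatever this yaw: see it or find it by feel.
- jar_mouth (a point): Centre of the jar's rim, on the axis, 125.4 mm above the jar's origin. A plug closes the mouth flush with the rim. Neck core 44 mm in diameter. Fully home, the cap's inner top lies on this rim and the cap's origin is 102.4 mm above the jar's origin.
- thread_top (a point): On the axis at the level tops of four thread ridges (53.6 mm outer diameter, one per 90 deg, each 56 deg long, then a 34 deg gap), 112 mm above the jar's origin. Each ridge top ends clockwise (from above) in a blunt stop, 3 mm high, 4 deg long: a cap on the tops jams if turned forward. Cap origin above the jar's origin: 111.5 mm on the tops, 114.5 mm if on the stops.
- thread_groove (a point): On the axis, at the groove below the ridges. Turned backward, at most a quarter turn, the lugs fall 5 to 6.5 mm into the gaps (cap origin 105 to 106.3 mm above the jar's) and within 18 deg more meet a hard end. From there forward they run down under the ridges, 4.5 mm per rad (1.2 mm play up and down); the cap meets the rim after 0.5 to 0.9 rad; 0.2 to 0.3 rad later it starts to tighten, and 0.15 rad after that comes a hard end.
- shoulder (a point): On the axis where the jar's shoulder meets the neck, 94 mm above the jar's origin; the shoulder is 56 mm wide here and widens to 92 mm, 14 mm lower.
- cap: Large white ribbed screw cap, 62 mm in diameter, 27 mm high, about 50 g, lying loose on the counter, open side down. Origin: centre of its underside (edge of the skirt); z up out of its closed top. Skirt 3 mm thick, inner diameter 56 mm, inner depth 23 mm.
- cap_top (a point): Centre of the cap's closed top, 27 mm above its origin.
- cap_lugs (a point): On the cap's axis at the bottom of its four lugs, 1 mm above its origin. The lugs, 7 mm wide and 3 mm thick, point inward at the cap's +x, +y, -x and -y to 23.2 mm from the axis.
- tall_jar: Bystander: loose closed sample jar, 68 mm in diameter, 120 mm high; origin under its centre.
- small_jar: Bystander: loose closed sample jar, 42 mm in diameter, 62 mm high; origin under its centre.
- small_cap: Bystander: small loose white cap, 34 mm in diameter, 16 mm high, not for this jar; origin under its centre.
- spoon: Bystander: steel sampling spoon, 170 mm long, lying flat; its x axis runs along it, handle towards -x.
There are look-alikes about, which are no part of the job. Leave any purple or red look-alike of the cap alone.

How it is judged:
On the way, in this order (a step that is already met when the one before it is completed fails the run):
1. the cap is set level on the neck, on top of the thread (z of cap in the frame of jar between 0.1095 and 0.113 m and horizontal distance between cap and jar_mouth below 0.004 m and angle between cap's own z axis and vertical below 0.08 rad), for 0.1 s.
2. the cap has dropped a step into the thread starts (z of cap in the frame of jar between 0.104 and 0.1075 m and horizontal distance between cap and jar_mouth below 0.004 m and angle between cap's own z axis and vertical below 0.08 rad), for 0.05 s.
At the end, for the whole second after the job is handed in: The cap sits still and level (within 0.05 rad) on the jar, within 3 mm of its axis, screwed down to within 1 mm of fully home (its origin less than 103.4 mm above the jar's origin), and released (z of cap in the frame of jar between 0.1 and 0.1034 m and horizontal distance between cap and jar_mouth below 0.003 m and angle between cap's own z axis and vertical below 0.05 rad and linear speed of cap below 0.01 m/s); the robot touches nothing.
It fails at once if before the cap is home, it and the jar are forced together with more than 60 N (pressed hard, jammed against a stop or cross-threaded) (contact force between cap and jar above 60 N and z of cap in the frame of jar above 0.1034 m).
It fails at once if the closed cap is overtightened (more than 150 N between cap and jar) (contact force between cap and jar above 150 N).
It fails at once if another jar, the small cap or the spoon is moved by more than 15 mm (distance of any of tall_jar, small_jar, small_cap, spoon from where it was at the start of the episode above 0.015 m).
It also fails if it takes over 72 s, if anything falls off the work surface, if the arm or the gripper's body presses on something with over 40 N, if the wrist force passes 120 N, or if a joint passes its speed limit or range.

## Working session

There is one attempt and no reset: what is moved stays moved. The work goes in short steps, Python scripts to look and compute and a tool call to move; the robot and the scene stay as the last step left them, time stands still between calls to the robot, and variables do not carry over. Pictures are saved under pics/ and viewed, and the job is handed in when it is done.

Besides the shell and the picture viewer there is one more tool, called after "Emit:" by a JSON object that holds its "method" and its "body", one argument or row to a line. carry_out: Moves the arm, as the interface text tells. Its arguments: {"type":"object","properties":{"series":{"type":"array"},"force":{"type":"number"}},"required":["series"]}

```bash
mkdir -p pics; ls; python3 - <<'E'
from workcell import telemetry, imaging
import cv2, numpy as np
print(telemetry.observe())
for n in ["scene","top","wrist"]:
    im,d=imaging.grab_frame(n)
    cv2.imwrite(f"pics/{n}0.png",im); np.save(f"pics/{n}0.npy",d)
    print(n,imaging.camera_info(n))
E
```

```text
pics
{'clock': 0.0, 'qpos': array([-1.39023267,  0.52198795, -0.0363499 ,  1.60000004,  0.02119639,
        1.02106747, -0.11282774]), 'qd': array([-0.00036479,  0.0003904 , -0.00079499,  0.00045296, -0.00072955,
        0.00049456, -0.0009132 ]), 'joint_efforts': array([-1.65632202e-03, -9.27128720e+01,  1.97918482e+00, -3.69918036e+01,
        1.78196415e-02,  8.34356382e-03,  5.07372670e-05]), 'position': array([0.15503024, 0.60513271, 0.23074456]), 'tool_rot': array([-3.14051634e+00,  6.14921049e-05,  2.89080878e+00]), 'force': array([-0.10135834, -0.60526638, -0.06570376]), 'moment': array([ 0.0193277 ,  0.02078874, -0.05188831]), 'grip_width': 0.08561343114683759}
scene {'mtx': array([[450.48696005,   0.        , 259.17212029],
       [  0.        , 450.48696005, 183.74231952],
       [  0.        ,   0.        ,   1.        ]]), 'extrinsics': array([[-0.02981429,  0.81777697, -0.57476251,  1.06141296],
       [ 0.99954776,  0.02213524, -0.02035471, -0.01718976],
       [-0.00392311, -0.57510944, -0.81806708,  0.81423727],
       [ 0.        ,  0.        ,  0.        ,  1.     
[... 257 characters left out ...]
[-0.99982231,  0.00568303, -0.01797363, -0.03561013],
       [ 0.01770529, -0.04418491, -0.99886647,  0.79157792],
       [ 0.        ,  0.        ,  0.        ,  1.        ]])}
wrist {'mtx': array([[273.68027569,   0.        , 252.68844391],
       [  0.        , 273.68027569, 189.46319694],
       [  0.        ,   0.        ,   1.        ]]), 'hand_eye': array([[-1.93640807e-04, -9.52383537e-01, -3.04902544e-01,
         7.89119473e-02],
       [ 9.99999903e-01, -3.04766637e-04,  3.16868261e-04,
        -2.16994655e-04],
       [-3.94704238e-04, -3.04902454e-01,  9.52383504e-01,
        -1.42018527e-01],
       [ 0.00000000e+00,  0.00000000e+00,  0.00000000e+00,
         1.00000000e+00]])}
```

View pics/scene0.png

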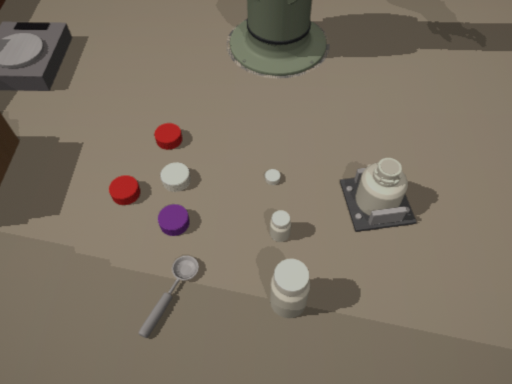

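View pics/top0.png

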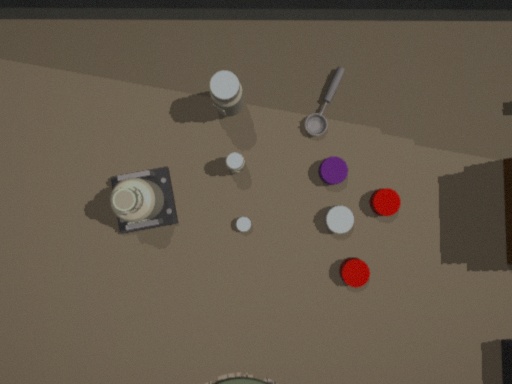

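View pics/wrist0.png

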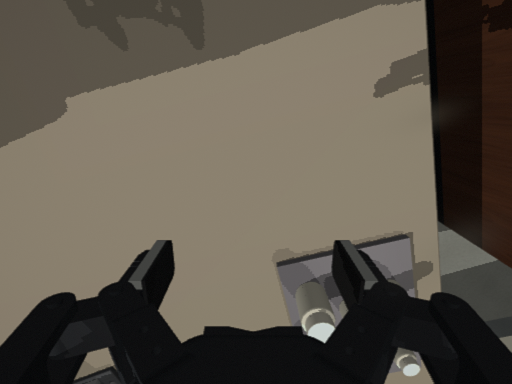

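Candidates for the cap, in top-view pixels: white cap (340,220); purple (334,170); red (386,202) and (355,272); small white cap (244,225); round balance pan (scene (20,50)). By the description, I choose the white ribbed one at (340,220). Next I'll check a close crop and measure it.

```bash
cat > h.py <<'E'
from workcell import telemetry, imaging
import cv2, numpy as np
from scipy.spatial.transform import Rotation as R
def tcp(s=None):
    s=s or telemetry.observe()
    T=np.eye(4);T[:3,:3]=R.from_euler('xyz',s['tool_rot']).as_matrix();T[:3,3]=s['position'];return T
def cam(n,T=None):
    c=imaging.camera_info(n)
    return c['mtx'],(c['extrinsics'] if 'extrinsics' in c else T@c['hand_eye'])
def ray(n,uv,z,T=None):
    K,E=cam(n,T); d=E[:3,:3]@np.linalg.inv(K)@[uv[0],uv[1],1.]
    return E[:3,3]+d*(z-E[2,3])/d[2]
def proj(n,p,T=None):
    K,E=cam(n,T); q=np.linalg.inv(E)@[*p,1]; q=K@q[:3]; return q[:2]/q[2]
def cloud(n,d,T=None):
    K,E=cam(n,T); v,u=np.mgrid[:d.shape[0],:d.shape[1]]
    P=np.stack([(u-K[0,2])/K[0,0]*d,(v-K[1,2])/K[1,1]*d,d],-1)
    return P@E[:3,:3].T+E[:3,3]
E
python3 - <<'E'
from h import *
t=cv2.imread('pics/top0.png');s=cv2.imread('pics/scene0.png')
a=cv2.resize(t[185:255,300:380],None,fx=5,fy=5,interpolation=cv2.INTER_NEAREST)
b=cv2.resize(s[150:220,135:215],None,fx=5,fy=5,interpolation=cv2.INTER_NEAREST)
c=cv2.resize(t[150:250,90:190],None,fx=3.5,fy=3.5,interpolation=cv2.INTER_NEAREST)
e=cv2.resize(s[140:240,330:430],None,fx=3.5,fy=3.5,interpolation=cv2.INTER_NEAREST)
cv2.imwrite('pics/crop.png',np.vstack([np.hstack([a,b])[:350],np.pad(np.hstack([c,e]),((0,0),(0,100),(0,0)))])[:,:800])
for n,z,im,box in [('top',.027,t,(310,370,190,250)),('scene',.027,s,(150,200,155,200))]:
    d=np.load(f'pics/{n}0.npy');P=cloud(n,d)
    sel=np.zeros(d.shape,bool);sel[box[2]:box[3],box[0]:box[1]]=1
    m=sel&(abs(P[...,2]-.027)<.006); 
    v,u=np.nonzero(m);print(n,len(u),u.mean(),v.mean(),np.median(P[m][:,2]),ray(n,(u.mean(),v.mean()),.027),(P[m][:,:2].min(0)+P[m][:,:2].max(0))/2,np.ptp(P[m][:,:2],0))
for n,box in [('top',(95,190,150,250)),('scene',(330,430,140,240))]:
    d=np.load(f'pics/{n}0.npy');P=cloud(n,d)
    sel=np.zeros(d.shape,bool);sel[box[2]:box[3],box[0]:box[1]]=1
    for z in (.1254,.112):
        m=sel&(abs(P[...,2]-z)<.005); v,u=np.nonzero(m)
        if len(u): print(n,z,len(u),u.mean(),v.mean(),np.median(P[m][:,2]),ray(n,(u.mean(),v.mean()),z),(P[m][:,:2].min(0)+P[m][:,:2].max(0))/2,np.ptp(P[m][:,:2],0))
E
```

```text
top 622 339.63183279742765 218.7636655948553 0.025690652727424657 [ 0.48456926 -0.22133994  0.027     ] [ 0.48498108 -0.22182158] [0.05970358 0.06017759]
scene 549 174.84517304189436 173.94353369763206 0.027088410159311627 [ 0.48726917 -0.22058827  0.027     ] [ 0.4851276  -0.22076247] [0.06374111 0.06122681]
top 0.1254 437 124.23112128146452 199.04805491990848 0.12515839572511767 [0.53008206 0.21325926 0.1254    ] [0.53021312 0.21354436] [0.04198983 0.04357941]
top 0.112 135 132.7925925925926 199.51111111111112 0.11123374211323611 [0.52919492 0.20175347 0.112     ] [0.5303175  0.21245338] [0.05061042 0.05138848]
scene 0.1254 358 389.4860335195531 167.05027932960894 0.12593249148499136 [0.53160279 0.21415246 0.1254    ] [0.53085139 0.21452922] [0.04432993 0.04402066]
scene 0.112 157 386.20382165605093 175.80891719745222 0.11223438000351527 [0.54273132 0.20945394 0.112     ] [0.53594688 0.21503791] [0.04451616 0.05416032]
```

View pics/crop.png

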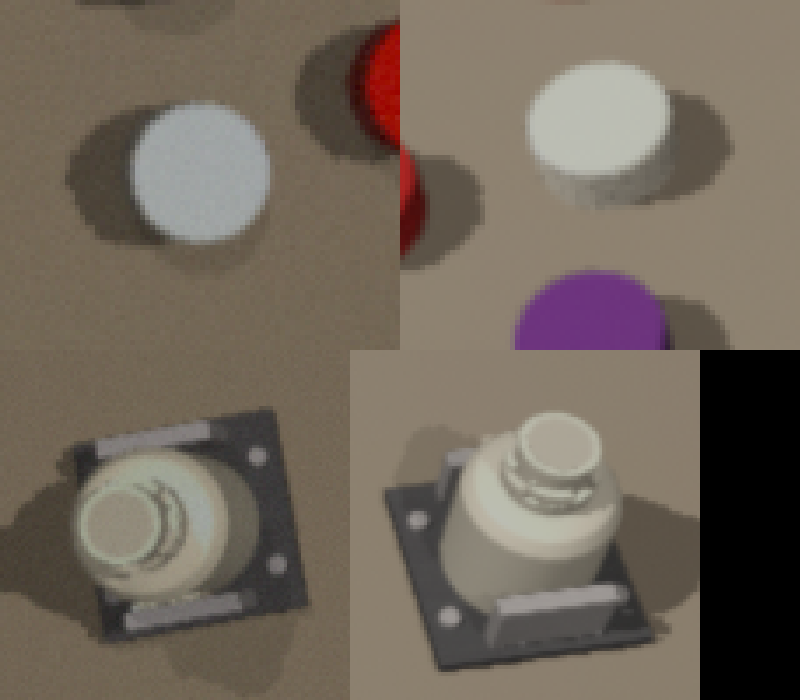

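The crop shows a white ribbed cap with its top centre at top (340,219), scene (175,174). The jar's neck is at top (124,199). The purple and red look-alikes are clearly separate. Next I'll go over the jar for a wrist view on the way.

```bash
cat >> h.py <<'E'
def rel(p,yaw):
    T=tcp();G=R.from_euler('xyz',[np.pi,0,yaw]).as_matrix()
    s=T[:3,:3].T@(np.array(p)-T[:3,3]); r=R.from_matrix(T[:3,:3].T@G).as_rotvec()
    print('rel',s.round(4),r.round(4))
E
python3 -c "
from h import *
rel([.506,.171,.24],1.05)"
```

```text
rel [-0.4477 -0.3335 -0.0088] [-5.0000e-04  8.0000e-04  1.8407e+00]
```

Emit:
{"method": "carry_out", "body": {
  "series": [
    [-0.045, -0.033, -0.001, 0, 0, 0.184, 0],
    [-0.09, -0.067, -0.002, 0, 0, 0.368, 0],
    [-0.134, -0.1, -0.003, 0, 0, 0.552, 0],
    [-0.179, -0.133, -0.004, 0, 0, 0.736, 0],
    [-0.224, -0.167, -0.005, 0, 0, 0.92, 0],
    [-0.269, -0.2, -0.006, 0, 0, 1.104, 0],
    [-0.313, -0.233, -0.007, 0, 0, 1.288, 0],
    [-0.358, -0.267, -0.008, 0, 0, 1.472, 0],
    [-0.403, -0.3, -0.009, 0, 0, 1.656, 0],
    [-0.448, -0.333, -0.009, 0, 0, 1.841, 0]
  ]
}}

```text
clock: 1.4
position: [0.5074, 0.1703, 0.2405]
tool_rot: [3.142, -0.0, 1.044]
force: [1.4, 0.4, 0.3]
grip_width: 0.0854
```

```bash
python3 - <<'E'
from h import *
s=telemetry.observe();print(s['position'],s['tool_rot'],s['qpos'].round(3),abs(s['qd']).max())
im,d=imaging.grab_frame('wrist');T=tcp(s)
cv2.imwrite('pics/w1.png',im);np.save('pics/w1.npy',d);np.save('pics/w1T.npy',T)
P=cloud('wrist',d,T)
m=(abs(P[...,2]-.1254)<.003)&(np.hypot(P[...,0]-.53,P[...,1]-.214)<.04)
v,u=np.nonzero(m);print(len(u),u.mean(),v.mean(),ray('wrist',(u.mean(),v.mean()),.1254,T),(P[m].min(0)+P[m].max(0))/2,np.ptp(P[m],0))
cu,cv=int(u.mean()),int(v.mean())
cv2.imwrite('pics/w1c.png',cv2.resize(im[max(0,cv-70):cv+80,max(0,cu-80):cu+80],None,fx=5,fy=4))
E
```

```text
[0.50736573 0.17026313 0.24046199] [ 3.14153626e+00 -4.01925545e-04  1.04400936e+00] [-0.821  0.41   0.52   1.847 -0.247  0.948 -0.718] 0.5996486152491857
1779 249.60202360876897 133.35919055649242 [0.52937948 0.21530467 0.1254    ] [0.52895857 0.21491735 0.12536558] [0.04351894 0.04357644 0.00492252]
```

View pics/w1.png

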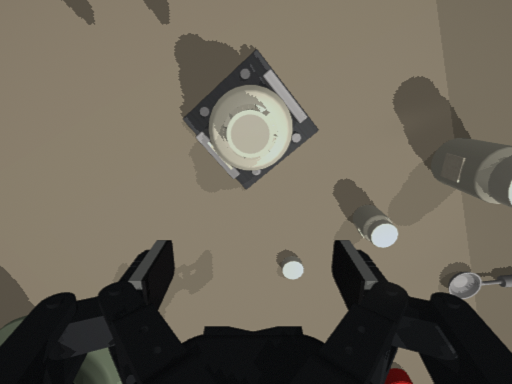

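View pics/w1c.png

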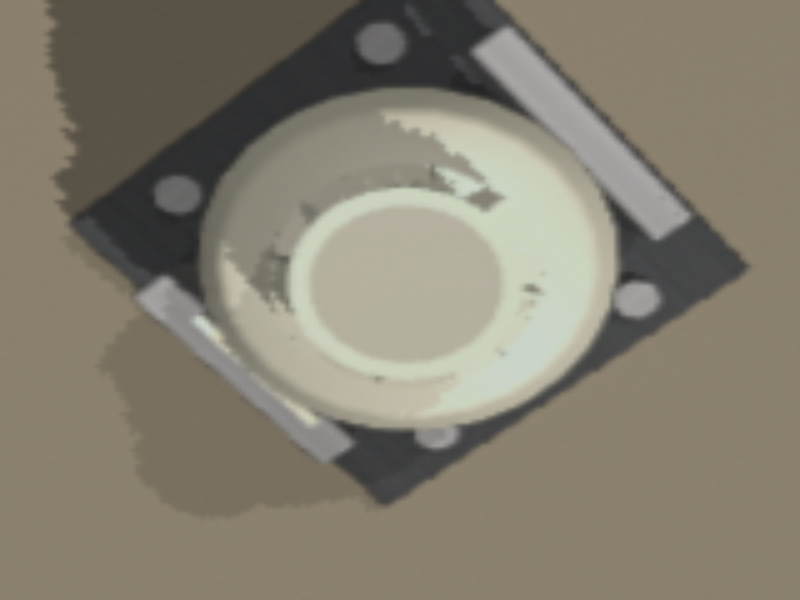

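The wrist view shows the jar neck centred at (250,133) with the fingers clear. The arm was still settling, so I'll take one more still picture and then compute the move to the cap.

```bash
python3 - <<'E'
from h import *
for i in range(2):
    s=telemetry.observe()
    im,d=imaging.grab_frame('wrist');T=tcp(s)
    P=cloud('wrist',d,T)
    m=(abs(P[...,2]-.1254)<.003)&(np.hypot(P[...,0]-.53,P[...,1]-.214)<.04)
    v,u=np.nonzero(m);print(s['position'],abs(s['qd']).max(),len(u),ray('wrist',(u.mean(),v.mean()),.1254,T),(P[m].min(0)+P[m].max(0))/2)
T0=tcp()
rel([.468,-.25,.18],1.05)
E
```

```text
[0.51102217 0.16388967 0.24077747] 0.06166539600026006 1794 [0.52936491 0.21537286 0.1254    ] [0.52909864 0.21486162 0.12508191]
[0.50918886 0.16653648 0.24045773] 0.08267722893861766 1785 [0.52942772 0.21540613 0.1254    ] [0.52902239 0.21493772 0.12523193]
rel [-0.3823  0.1763  0.0606] [ 0.0008  0.0009 -0.0054]
```

Emit:
{"method": "carry_out", "body": {
  "series": [
    [-0.05, 0.022, 0.0, 0, 0, 0, 0],
    [-0.1, 0.044, 0.01, 0, 0, 0, 0],
    [-0.15, 0.066, 0.02, 0, 0, 0, 0],
    [-0.2, 0.088, 0.03, 0, 0, 0, 0],
    [-0.25, 0.11, 0.04, 0, 0, 0, 0],
    [-0.3, 0.132, 0.05, 0, 0, 0, 0],
    [-0.35, 0.154, 0.06, 0, 0, 0, 0],
    [-0.4, 0.177, 0.06, 0, 0, 0, 0],
    [-0.4, 0.177, 0.06, 0, 0, 0, 0],
    [-0.4, 0.177, 0.06, 0, 0, 0, 0]
  ]
}}

```text
clock: 2.8
position: [0.461, -0.2623, 0.1801]
tool_rot: [-3.141, -0.001, 1.051]
force: [0.5, 0.4, -0.2]
grip_width: 0.0854
```

```bash
python3 - <<'E'
from h import *
for i in range(2):
    s=telemetry.observe()
    im,d=imaging.grab_frame('wrist');T=tcp(s)
    P=cloud('wrist',d,T)
    m=(abs(P[...,2]-.027)<.004)&(np.hypot(P[...,0]-.485,P[...,1]+.221)<.045)
    v,u=np.nonzero(m);print(s['position'],s['tool_rot'],abs(s['qd']).max(),len(u),ray('wrist',(u.mean(),v.mean()),.027,T),(P[m].min(0)+P[m].max(0))/2,np.ptp(P[m],0),u.mean(),v.mean())
    print(s['qpos'].round(3))
cv2.imwrite('pics/w2.png',im)
E
```

```text
[ 0.46104783 -0.26227168  0.18006163] [-3.14086462e+00 -5.84556933e-04  1.05112725e+00] 0.025040187332808127 2658 [ 0.48400383 -0.22052713  0.027     ] [ 0.48316559 -0.22167383  0.02593983] [0.06180845 0.06152318 0.00571814] 252.77238525206923 131.76034612490594
[ 0.02   0.492  0.528  1.92  -0.334  0.817  0.208]
[ 0.46128203 -0.26183129  0.18016737] [-3.14108157e+00 -7.08967534e-04  1.05195270e+00] 0.015220702493996437 2662 [ 0.4840092  -0.22054198  0.027     ] [ 0.48339418 -0.2217148   0.02605223] [0.06166485 0.06217642 0.0059257 ] 252.8039068369647 132.25469571750563
[ 0.019  0.492  0.528  1.92  -0.334  0.817  0.208]
```

View pics/w2.png

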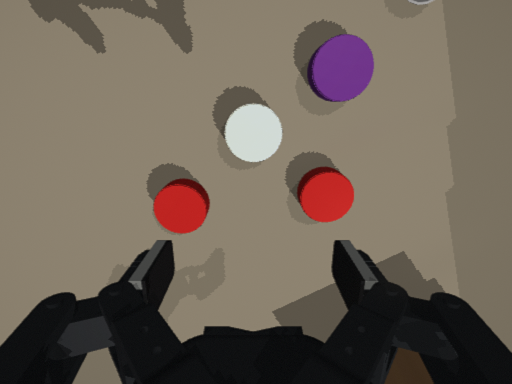

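The view shows the white cap at (253,132), the reds at (181,206) and (326,194), and purple at (340,67), all clear of the fingers. Going down over the cap.

Emit:
{"method": "carry_out", "body": {
  "series": [
    [0.024, 0, 0.03, 0, 0, 0, 0],
    [0.047, 0, 0.06, 0, 0, 0, 0],
    [0.047, 0, 0.1, 0, 0, 0, 0],
    [0.047, 0, 0.13, 0, 0, 0, 0],
    [0.047, 0, 0.15, 0, 0, 0, 0],
    [0.047, 0, 0.165, 0, 0, 0, 0],
    [0.047, 0, 0.175, 0, 0, 0, 0],
    [0.047, 0, 0.175, 0, 0, 0, 0],
    [0.047, 0, 0.175, 0, 0, 0, 0]
  ],
  "force": 25
}}

```text
clock: 4.03
position: [0.4846, -0.2227, 0.0059]
tool_rot: [3.141, -0.0, 1.05]
force: [0.4, 0.7, 0.7]
grip_width: 0.0856
```

```bash
python3 - <<'E'
from h import *
s=telemetry.observe();print(s)
im,d=imaging.grab_frame('wrist');cv2.imwrite('pics/w3.png',im)
im2,d2=imaging.grab_frame('scene');cv2.imwrite('pics/s3.png',cv2.resize(im2[100:260,90:290],None,fx=4,fy=3.7))
P=cloud('wrist',d,tcp(s));
m=abs(P[...,2]-.027)<.004
v,u=np.nonzero(m);print(len(u),P[m].mean(0),(P[m].min(0)+P[m].max(0))/2)
E
```

```text
{'clock': 4.025, 'qpos': array([ 0.08796007,  0.76690733,  0.32339261,  1.99078087, -0.51619871,
        0.46306792,  0.27345307]), 'qd': array([ 0.00171358, -0.002359  ,  0.00209272, -0.00135169, -0.00061194,
       -0.00216136, -0.00041681]), 'joint_efforts': array([ 1.28746391e-02, -8.98768115e+01,  1.21556175e+01, -1.67275733e+01,
       -2.27783457e-03, -1.36794266e-02,  6.56523436e-03]), 'position': array([ 0.48458167, -0.22269998,  0.0058643 ]), 'tool_rot': array([ 3.14081306e+00, -1.17305348e-04,  1.04982692e+00]), 'force': array([0.4049378 , 0.74736606, 0.68897021]), 'moment': array([0.00530136, 0.05377088, 0.04542832]), 'grip_width': 0.085595657368291}
28221 [ 0.53857176 -0.21861474  0.02630914] [ 0.48413425 -0.26412697  0.02700018]
```

View pics/w3.png

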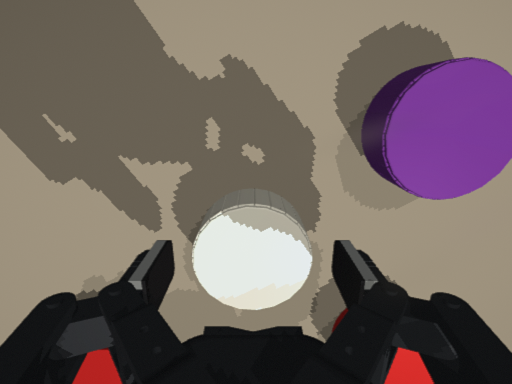

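View pics/s3.png

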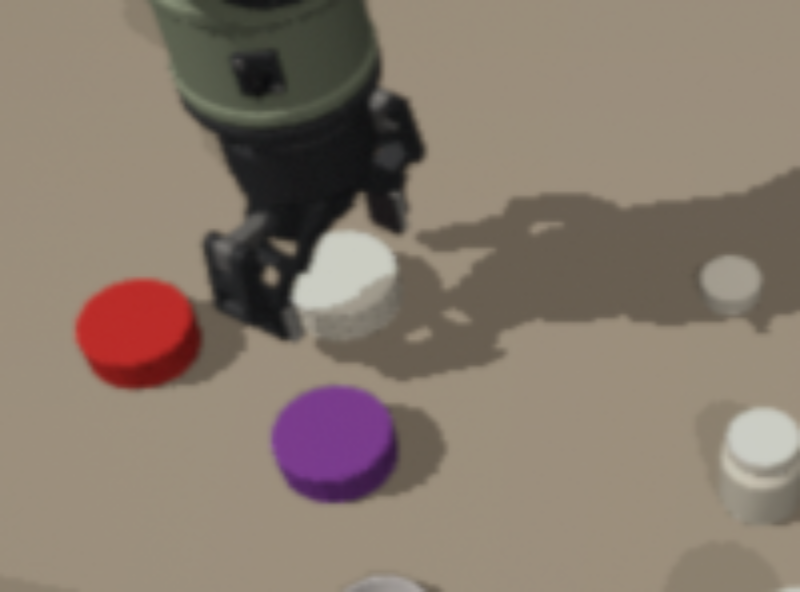

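Emit:
{"method": "carry_out", "body": {
  "series": [
    [0.002, 0, 0.005, 0, 0, 0, 0],
    [0.002, 0, 0.005, 0, 0, 0, 30],
    [0.002, 0, 0.005, 0, 0, 0, 60],
    [0.002, 0, 0.005, 0, 0, 0, 100],
    [0.002, 0, 0.005, 0, 0, 0, 140],
    [0.002, 0, 0.005, 0, 0, 0, 140],
    [0.002, 0, 0.005, 0, 0, 0, 140]
  ],
  "force": 40
}}

```text
clock: 5.0
position: [0.4852, -0.2209, 0.0007]
tool_rot: [3.141, -0.0, 1.05]
force: [-2.4, 1.8, 8.5]
grip_width: 0.0609
```

```bash
python3 - <<'E'
from h import *
s=telemetry.observe();print(s['position'],s['tool_rot'],s['force'],s['grip_width'])
im,d=imaging.grab_frame('wrist');cv2.imwrite('pics/w4.png',im);T=tcp(s)
P=cloud('wrist',d,T);hsv=cv2.cvtColor(im,cv2.COLOR_BGR2HSV)
m=(hsv[...,2]>150)&(hsv[...,1]<60)&(abs(P[...,2]-.027)<.006)&(np.hypot(P[...,0]-.485,P[...,1]+.221)<.045)
v,u=np.nonzero(m);print(len(u),u.mean(),v.mean(),(P[m].min(0)+P[m].max(0))/2,np.ptp(P[m],0))
c=np.array([*((P[m].min(0)+P[m].max(0))/2)[:2],.027]);print('tool frame',np.linalg.inv(T)@[*c,1])
E
```

```text
[ 0.48524045 -0.22090411  0.00068232] [ 3.14149883e+00 -2.10400621e-04  1.04968219e+00] [-2.37110594  1.83732957  8.53978128] 0.06089741366459777
10091 250.99395500941432 265.39669011990884 [ 0.48361008 -0.22160167  0.02575251] [0.0619423  0.06142311 0.00557505]
tool frame [-0.00141111 -0.00106422 -0.02631808  1.        ]
```

View pics/w4.png

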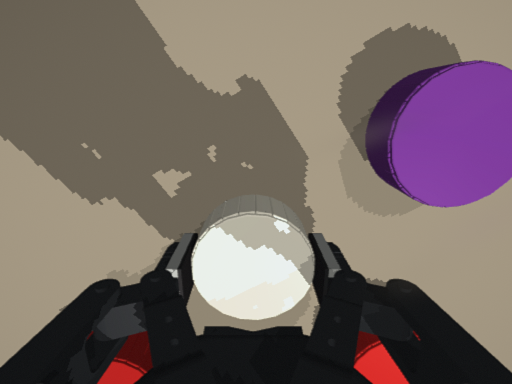

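The cap is gripped (opening 61 mm). Lift it and carry it to hover over the jar.

Emit:
{"method": "carry_out", "body": {
  "series": [
    [0, 0, -0.03, 0, 0, 0, 140],
    [0.0, 0, -0.08, 0, 0, 0, 140],
    [0.05, -0.022, -0.13, 0, 0, 0, 140],
    [0.1, -0.044, -0.17, 0, 0, 0, 140],
    [0.15, -0.066, -0.17, 0, 0, 0, 140],
    [0.2, -0.088, -0.17, 0, 0, 0, 140],
    [0.25, -0.11, -0.17, 0, 0, 0, 140],
    [0.3, -0.133, -0.17, 0, 0, 0, 140],
    [0.35, -0.155, -0.17, 0, 0, 0, 140],
    [0.4, -0.177, -0.17, 0, 0, 0, 140]
  ]
}}

```text
clock: 6.3
position: [0.5307, 0.216, 0.1704]
tool_rot: [3.142, -0.0, 1.05]
force: [0.9, -0.5, -0.2]
grip_width: 0.0608
```

Emit:
{"method": "carry_out", "body": {
  "series": [
    [0, 0, 0.01, 0, 0, 0, 140],
    [0.0, 0, 0.02, 0, 0, 0, 140],
    [0.0, 0, 0.02, 0, 0, 0, 140],
    [0.0, 0, 0.02, 0, 0, 0, 140]
  ]
}}

```text
clock: 6.8
position: [0.5311, 0.2132, 0.1506]
tool_rot: [3.141, -0.0, 1.048]
force: [0.1, -0.0, -0.8]
grip_width: 0.0608
```

```bash
python3 - <<'E'
from h import *
s=telemetry.observe();print(s['position'],s['tool_rot'],s['force'],s['moment'],s['grip_width'],s['qpos'].round(3))
im,d=imaging.grab_frame('wrist');cv2.imwrite('pics/w5.png',im)
T=tcp(s);P=cloud('wrist',d,T)
im2,d2=imaging.grab_frame('scene');cv2.imwrite('pics/s5.png',cv2.resize(im2[80:240,310:470],None,fx=4,fy=3.7))
im3,d3=imaging.grab_frame('top');cv2.imwrite('pics/t5.png',cv2.resize(im3[130:270,60:200],None,fx=4,fy=4))
E
```

```text
[0.53109212 0.21319209 0.15058069] [ 3.14144346e+00 -4.53641223e-05  1.04825439e+00] [ 0.14771391 -0.03893534 -0.77475155] [0.01553384 0.02357968 0.02968385] 0.0607503425869937 [-0.851  0.601  0.529  1.836 -0.404  0.812 -0.639]
```

View pics/w5.png

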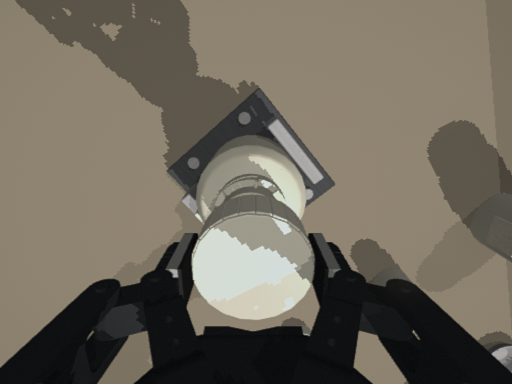

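View pics/s5.png

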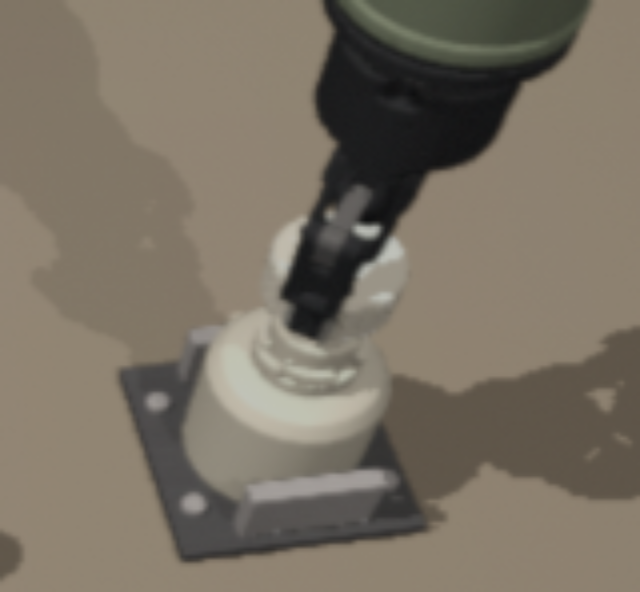

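View pics/t5.png

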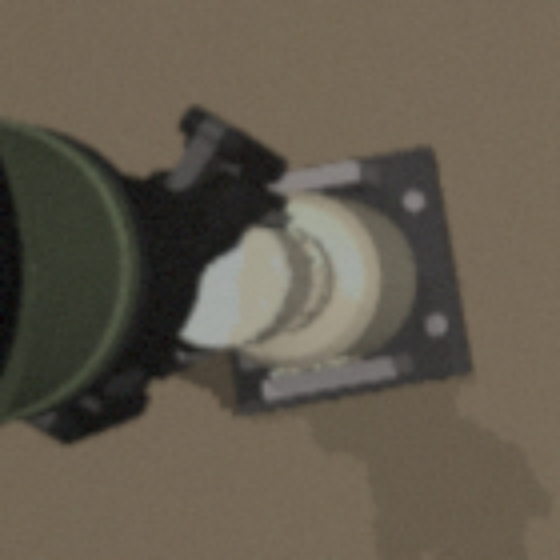

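The wrist view shows the cap top at (252,262) held level, with the neck behind it at (250,185). Now I'll compare the cap centre in the hand with the TCP, using the same ray method as for the jar rim.

```bash
python3 - <<'E'
from h import *
from scipy.optimize import least_squares
def fit(n,im,d,T,z,c0,r,tol=.004,lab=''):
    P=cloud(n,d,T); m=(abs(P[...,2]-z)<tol)&(np.hypot(P[...,0]-c0[0],P[...,1]-c0[1])<r+.012)
    g=im.max(2); m&=g>70
    m=cv2.morphologyEx(m.astype(np.uint8),cv2.MORPH_OPEN,np.ones((3,3)))
    cs,_=cv2.findContours(m,cv2.RETR_EXTERNAL,cv2.CHAIN_APPROX_NONE)
    c=max(cs,key=len)[:,0,:]
    X=np.array([ray(n,p,z,T)[:2] for p in c])
    f=lambda q:np.hypot(X[:,0]-q[0],X[:,1]-q[1])-q[2]
    q=least_squares(f,[*c0,r],loss='cauchy',f_scale=.0005).x
    print(lab,n,len(c),q.round(4),'inl',(abs(f(q))<.001).mean().round(2)); return q
w1=cv2.imread('pics/w1.png');fit('wrist',w1,np.load('pics/w1.npy'),np.load('pics/w1T.npy'),.1254,(.53,.2145),.022,.003,'jar')
fit('top',cv2.imread('pics/top0.png'),np.load('pics/top0.npy'),None,.1254,(.53,.2145),.022,.004,'jar')
fit('scene',cv2.imread('pics/scene0.png'),np.load('pics/scene0.npy'),None,.1254,(.53,.2145),.022,.004,'jar')
fit('top',cv2.imread('pics/top0.png'),np.load('pics/top0.npy'),None,.027,(.485,-.221),.031,.005,'cap0')
fit('scene',cv2.imread('pics/scene0.png'),np.load('pics/scene0.npy'),None,.027,(.485,-.221),.031,.005,'cap0')
s=telemetry.observe();T=tcp(s);p=s['position'];z=p[2]+.0263;print(p)
for n in ['wrist','top','scene']:
    im,d=imaging.grab_frame(n); np.save(f'pics/{n}6.npy',d);cv2.imwrite(f'pics/{n}6.png',im)
    fit(n,im,d,T,z,p[:2],.031,.006,'cap')
E
```

```text
jar wrist 135 [0.5291 0.2148 0.0215] inl 0.97
jar top 66 [0.5301 0.2134 0.0214] inl 0.86
jar scene 64 [0.5309 0.2141 0.0217] inl 0.61
cap0 top 85 [ 0.4848 -0.2214  0.0298] inl 0.68
cap0 scene 82 [ 0.4864 -0.2205  0.0305] inl 0.59
[0.53105114 0.2138177  0.15065616]
cap wrist 343 [0.5306 0.2148 0.0305] inl 0.99
cap top 85 [0.5294 0.2095 0.0292] inl 0.47
cap scene 50 [0.5327 0.211  0.0316] inl 0.5
```

Emit:
{"method": "carry_out", "body": {
  "series": [
    [-0.0005, -0.001, 0.01, 0, 0, 0, 140],
    [-0.0005, -0.001, 0.018, 0, 0, 0, 140],
    [-0.0005, -0.001, 0.021, 0, 0, 0, 140],
    [-0.0005, -0.001, 0.023, 0, 0, 0, 140],
    [-0.0005, -0.001, 0.025, 0, 0, 0, 140],
    [-0.0005, -0.001, 0.027, 0, 0, 0, 140]
  ]
}}

```text
clock: 7.85
position: [0.5299, 0.2145, 0.1234]
tool_rot: [3.141, -0.001, 1.05]
force: [0.7, 2.8, -0.3]
grip_width: 0.0608
```

```bash
cat > st.py <<'E'
from h import *
s=telemetry.observe();print(round(s['clock'],2),s['position'].round(4),s['tool_rot'].round(4),'F',s['force'].round(1),'M',s['moment'].round(2),round(s['grip_width'],4),'q7',s['qpos'][6].round(2))
E
python3 st.py
```

```text
7.85 [0.5299 0.2145 0.1234] [ 3.1413e+00 -6.0000e-04  1.0499e+00] F [ 0.7  2.8 -0.3] M [ 0.35 -0.15  0.03] 0.0608 q7 -0.62
```

Emit:
{"method": "carry_out", "body": {
  "series": [
    [0, 0, 0, 0, 0, 0, 140],
    [0, 0, 0, 0, 0, 0, 140]
  ]
}}

```text
clock: 8.1
position: [0.5299, 0.2144, 0.1234]
tool_rot: [3.141, -0.0, 1.05]
force: [2.0, 2.3, -2.5]
grip_width: 0.0608
```

```bash
python3 st.py
```

```text
8.1 [0.5299 0.2144 0.1234] [ 3.1415e+00 -4.0000e-04  1.0499e+00] F [ 2.   2.3 -2.5] M [ 0.53 -0.46  0.  ] 0.0608 q7 -0.62
```

Emit:
{"method": "carry_out", "body": {
  "series": [
    [0.0008, 0.0002, 0, 0, 0, 0, 140],
    [0.0008, 0.0002, 0.002, 0, 0, 0, 140],
    [0.0008, 0.0002, 0.004, 0, 0, 0, 140],
    [0.0008, 0.0002, 0.005, 0, 0, 0, 140],
    [0.0008, 0.0002, 0.005, 0, 0, 0, 140]
  ]
}}

```text
clock: 8.72
position: [0.5302, 0.2148, 0.1182]
tool_rot: [-3.141, 0.0, 1.05]
force: [0.2, -0.5, -0.8]
grip_width: 0.0608
```

```bash
python3 st.py
```

```text
8.72 [0.5302 0.2148 0.1182] [-3.1415e+00  2.0000e-04  1.0498e+00] F [ 0.2 -0.5 -0.8] M [ 0.03 -0.02 -0.03] 0.0608 q7 -0.62
```

Emit:
{"method": "carry_out", "body": {
  "series": [
    [0, 0, 0.001, 0, 0, 0, 140],
    [0, 0, 0.002, 0, 0, 0, 140],
    [0, 0, 0.003, 0, 0, 0, 140],
    [0, 0, 0.004, 0, 0, 0, 140],
    [0, 0, 0.004, 0, 0, 0, 140]
  ]
}}

```text
clock: 9.35
position: [0.5303, 0.2148, 0.1142]
tool_rot: [-3.142, 0.0, 1.05]
force: [-0.2, -0.4, -1.2]
grip_width: 0.0612
```

```bash
python3 st.py
```

```text
9.35 [0.5303 0.2148 0.1142] [-3.1416e+00  1.0000e-04  1.0498e+00] F [-0.2 -0.4 -1.2] M [-0.02  0.   -0.03] 0.0612 q7 -0.61
```

Emit:
{"method": "carry_out", "body": {
  "series": [
    [0, 0, 0.001, 0, 0, 0, 140],
    [0, 0, 0.0015, 0, 0, 0, 140],
    [0, 0, 0.002, 0, 0, 0, 140],
    [0, 0, 0.0025, 0, 0, 0, 140],
    [0, 0, 0.0025, 0, 0, 0, 140]
  ]
}}

```text
clock: 9.98
position: [0.5304, 0.2148, 0.112]
tool_rot: [-3.142, -0.0, 1.05]
force: [-1.5, -0.3, 4.8]
grip_width: 0.0608
```

```bash
python3 st.py
```

```text
9.97 [0.5304 0.2148 0.112 ] [-3.1416e+00 -2.0000e-04  1.0497e+00] F [-1.5 -0.3  4.8] M [-0.02  0.35 -0.03] 0.0608 q7 -0.61
```

On the ridge tops: contact at TCP z 0.112, about 5 N. Now turning backward in small checked steps with a light preload.

Emit:
{"method": "carry_out", "body": {
  "series": [
    [0, 0, 0.0003, 0, 0, -0.07, 140],
    [0, 0, 0.0003, 0, 0, -0.14, 140],
    [0, 0, 0.0003, 0, 0, -0.21, 140]
  ]
}}

```text
clock: 10.35
position: [0.5308, 0.215, 0.112]
tool_rot: [3.141, -0.001, 1.262]
force: [0.2, 0.7, 6.6]
grip_width: 0.0611
```

```bash
python3 st.py
```

```text
10.35 [0.5308 0.215  0.112 ] [ 3.1407e+00 -9.0000e-04  1.2619e+00] F [0.2 0.7 6.6] M [ 0.09  0.04 -0.09] 0.0611 q7 -0.45
```

Emit:
{"method": "carry_out", "body": {
  "series": [
    [0, 0, 0.0002, 0, 0, -0.07, 140],
    [0, 0, 0.0002, 0, 0, -0.14, 140],
    [0, 0, 0.0002, 0, 0, -0.21, 140]
  ]
}}

```text
clock: 10.72
position: [0.5309, 0.2151, 0.1119]
tool_rot: [3.14, -0.001, 1.472]
force: [0.3, -0.2, 8.0]
grip_width: 0.061
```

```bash
python3 st.py
```

```text
10.72 [0.5309 0.2151 0.1119] [ 3.1404e+00 -9.0000e-04  1.4718e+00] F [ 0.3 -0.2  8. ] M [ 0.12  0.04 -0.12] 0.061 q7 -0.28
```

Emit:
{"method": "carry_out", "body": {
  "series": [
    [0, 0, 0.0, 0, 0, -0.07, 140],
    [0, 0, 0.0, 0, 0, -0.14, 140],
    [0, 0, 0.0, 0, 0, -0.21, 140]
  ]
}}

```text
clock: 11.1
position: [0.5309, 0.2151, 0.1119]
tool_rot: [3.14, -0.001, 1.682]
force: [-0.5, 0.7, 8.0]
grip_width: 0.0609
```

```bash
python3 st.py
```

```text
11.1 [0.5309 0.2151 0.1119] [ 3.1402e+00 -6.0000e-04  1.6818e+00] F [-0.5  0.7  8. ] M [ 0.1   0.06 -0.07] 0.0609 q7 -0.12
```

Emit:
{"method": "carry_out", "body": {
  "series": [
    [0, 0, 0.0, 0, 0, -0.07, 140],
    [0, 0, 0.0, 0, 0, -0.14, 140],
    [0, 0, 0.0, 0, 0, -0.21, 140]
  ]
}}

```text
clock: 11.48
position: [0.5308, 0.2151, 0.1118]
tool_rot: [3.14, -0.0, 1.892]
force: [-0.1, 0.1, 3.5]
grip_width: 0.061
```

```bash
python3 st.py
```

```text
11.47 [0.5308 0.2151 0.1118] [ 3.1403e+00 -2.0000e-04  1.8919e+00] F [-0.1  0.1  3.5] M [ 0.18 -0.17 -0.06] 0.061 q7 0.04
```

Emit:
{"method": "carry_out", "body": {
  "series": [
    [0, 0, 0.0, 0, 0, -0.03, 140],
    [0, 0, 0.0004, 0, 0, -0.06, 140],
    [0, 0, 0.0004, 0, 0, -0.06, 140]
  ]
}}

```text
clock: 11.85
position: [0.5301, 0.2147, 0.1107]
tool_rot: [-3.141, 0.0, 1.95]
force: [0.2, 0.5, -0.5]
grip_width: 0.0607
```

```bash
python3 st.py
```

```text
11.85 [0.5301 0.2147 0.1107] [-3.1411  0.      1.9496] F [ 0.2  0.5 -0.5] M [0.11 0.02 0.05] 0.0607 q7 0.08
```

Free of contact at z 0.1107, so the lugs are over the gaps. Lowering gently.

Emit:
{"method": "carry_out", "body": {
  "series": [
    [0, 0, 0.001, 0, 0, -0.02, 140],
    [0, 0, 0.002, 0, 0, -0.04, 140],
    [0, 0, 0.003, 0, 0, -0.04, 140],
    [0, 0, 0.0035, 0, 0, -0.04, 140],
    [0, 0, 0.004, 0, 0, -0.04, 140],
    [0, 0, 0.004, 0, 0, -0.04, 140]
  ]
}}

```text
clock: 12.6
position: [0.5303, 0.2148, 0.1069]
tool_rot: [-3.142, 0.0, 1.99]
force: [0.6, -0.4, -0.4]
grip_width: 0.0609
```

```bash
python3 st.py
```

```text
12.6 [0.5303 0.2148 0.1069] [-3.1416  0.      1.9897] F [ 0.6 -0.4 -0.4] M [0.01 0.03 0.01] 0.0609 q7 0.12
```

Emit:
{"method": "carry_out", "body": {
  "series": [
    [0, 0, 0.0005, 0, 0, 0, 140],
    [0, 0, 0.001, 0, 0, 0, 140],
    [0, 0, 0.0012, 0, 0, 0, 140],
    [0, 0, 0.0012, 0, 0, 0, 140]
  ]
}}

```text
clock: 13.1
position: [0.5304, 0.2149, 0.1061]
tool_rot: [3.141, -0.0, 1.99]
force: [-2.1, 0.1, 8.7]
grip_width: 0.0608
```

```bash
python3 st.py
```

```text
13.1 [0.5304 0.2149 0.1061] [ 3.1412e+00 -1.0000e-04  1.9897e+00] F [-2.1  0.1  8.7] M [-0.22  0.68 -0.  ] 0.0608 q7 0.12
```

Seated in the starts at TCP z 0.1061, cap about 0.1056. Now forward, following the 4.5 mm/rad pitch.

Emit:
{"method": "carry_out", "body": {
  "series": [
    [0, 0, 0.0, 0, 0, 0.05, 140],
    [0, 0, 0.0003, 0, 0, 0.1, 140],
    [0, 0, 0.0005, 0, 0, 0.15, 140]
  ]
}}

```text
clock: 13.48
position: [0.5304, 0.2148, 0.1055]
tool_rot: [3.141, -0.0, 1.838]
force: [-0.7, -0.4, 6.1]
grip_width: 0.0614
```

```bash
python3 st.py
```

```text
13.47 [0.5304 0.2148 0.1055] [ 3.1413e+00 -1.0000e-04  1.8381e+00] F [-0.7 -0.4  6.1] M [-0.13  0.39  0.06] 0.0614 q7 0.0
```

Running down under the ridges as expected, with low force. Continuing.

Emit:
{"method": "carry_out", "body": {
  "series": [
    [0, 0, 0.0003, 0, 0, 0.06, 140],
    [0, 0, 0.0005, 0, 0, 0.12, 140],
    [0, 0, 0.0008, 0, 0, 0.18, 140],
    [0, 0, 0.001, 0, 0, 0.24, 140]
  ]
}}

```text
clock: 13.98
position: [0.5305, 0.2147, 0.1045]
tool_rot: [3.141, -0.0, 1.598]
force: [-0.7, 0.0, 4.7]
grip_width: 0.0607
```

```bash
python3 st.py
```

```text
13.97 [0.5305 0.2147 0.1045] [ 3.1412e+00 -1.0000e-04  1.5977e+00] F [-0.7  0.   4.7] M [-0.13  0.25  0.03] 0.0607 q7 -0.18
```

Emit:
{"method": "carry_out", "body": {
  "series": [
    [0, 0, 0.0003, 0, 0, 0.06, 140],
    [0, 0, 0.0006, 0, 0, 0.12, 140],
    [0, 0, 0.0009, 0, 0, 0.18, 140],
    [0, 0, 0.0011, 0, 0, 0.24, 140]
  ]
}}

```text
clock: 14.48
position: [0.5305, 0.2147, 0.1034]
tool_rot: [3.141, -0.0, 1.358]
force: [-1.1, -1.2, 5.5]
grip_width: 0.0607
```

```bash
python3 st.py
```

```text
14.47 [0.5305 0.2147 0.1034] [ 3.1411e+00 -2.0000e-04  1.3577e+00] F [-1.1 -1.2  5.5] M [-0.21  0.2   0.06] 0.0607 q7 -0.37
```

Emit:
{"method": "carry_out", "body": {
  "series": [
    [0, 0, 0.0003, 0, 0, 0.06, 140],
    [0, 0, 0.0005, 0, 0, 0.12, 140],
    [0, 0, 0.0006, 0, 0, 0.18, 140]
  ]
}}

```text
clock: 14.85
position: [0.5309, 0.215, 0.1031]
tool_rot: [3.141, -0.001, 1.178]
force: [0.6, 0.5, 8.8]
grip_width: 0.061
```

```bash
python3 st.py
```

```text
14.85 [0.5309 0.215  0.1031] [ 3.1407e+00 -1.0000e-03  1.1777e+00] F [0.6 0.5 8.8] M [-0.07  0.06  0.06] 0.061 q7 -0.5
```

The cap is on the rim. I'll snug it a little while watching the torque.

Emit:
{"method": "carry_out", "body": {
  "series": [
    [0, 0, 0.0, 0, 0, 0.05, 140],
    [0, 0, 0.0, 0, 0, 0.1, 140],
    [0, 0, 0.0, 0, 0, 0.15, 140]
  ]
}}

```text
clock: 15.22
position: [0.5308, 0.2153, 0.1031]
tool_rot: [3.141, -0.001, 1.029]
force: [-1.3, 1.4, 9.0]
grip_width: 0.0606
```

```bash
python3 st.py
```

```text
15.22 [0.5308 0.2153 0.1031] [ 3.1410e+00 -1.3000e-03  1.0288e+00] F [-1.3  1.4  9. ] M [0.3  0.11 0.75] 0.0606 q7 -0.62
```

Torque has risen to 0.75 N m at constant height, so tightening has begun and the cap is home. Releasing.

Emit:
{"method": "carry_out", "body": {
  "series": [
    [0, 0, -0.0004, 0, 0, 0, 140],
    [0, 0, -0.0004, 0, 0, 0, 60],
    [0, 0, -0.0004, 0, 0, 0, 0],
    [0, 0, -0.0004, 0, 0, 0, 0],
    [0, 0, -0.0004, 0, 0, 0, 0],
    [0, 0, -0.02, 0, 0, 0, 0],
    [0, 0, -0.05, 0, 0, 0, 0],
    [-0.03, 0, -0.1, 0, 0, 0, 0],
    [-0.06, 0, -0.12, 0, 0, 0, 0],
    [-0.06, 0, -0.12, 0, 0, 0, 0]
  ]
}}

```text
clock: 16.48
position: [0.4994, 0.162, 0.2242]
tool_rot: [3.141, -0.002, 1.028]
force: [0.0, 0.1, -0.4]
grip_width: 0.0856
```

```bash
python3 st.py; python3 - <<'E'
from h import *
s=telemetry.observe();T=tcp(s)
im,d=imaging.grab_frame('wrist');cv2.imwrite('pics/w9.png',im)
P=cloud('wrist',d,T);m=(np.hypot(P[...,0]-.53,P[...,1]-.2145)<.033)&(P[...,2]>.115)
v,u=np.nonzero(m);A=np.c_[P[m][:,:2]-[.53,.2145],np.ones(len(u))];c=np.linalg.lstsq(A,P[m][:,2],rcond=None)[0]
print('wrist plane tilt,z',c,np.median(P[m][:,2]),'expect .1294',ray('wrist',(u.mean(),v.mean()),.1294,T))
for n in ['scene','top']:
    im,d=imaging.grab_frame(n);cv2.imwrite(f'pics/{n}9.png',im)
    P=cloud(n,d);m=(np.hypot(P[...,0]-.53,P[...,1]-.2145)<.033)&(abs(P[...,2]-.1294)<.01);v,u=np.nonzero(m)
    if len(u):print(n,np.median(P[m][:,2]),ray(n,(u.mean(),v.mean()),.1294))
E
```

```text
16.48 [0.4994 0.162  0.2242] [ 3.1409e+00 -2.4000e-03  1.0277e+00] F [ 0.   0.1 -0.4] M [ 0.03 -0.03 -0.01] 0.0856 q7 -0.65
wrist plane tilt,z [1.20335171 1.78962644 0.15931425] 0.12890425475521358 expect .1294 [0.52604458 0.20728875 0.1294    ]
scene 0.12934518441237308 [0.53473833 0.21264863 0.1294    ]
top 0.12837693317243692 [0.53480021 0.20877007 0.1294    ]
```

View pics/w9.png

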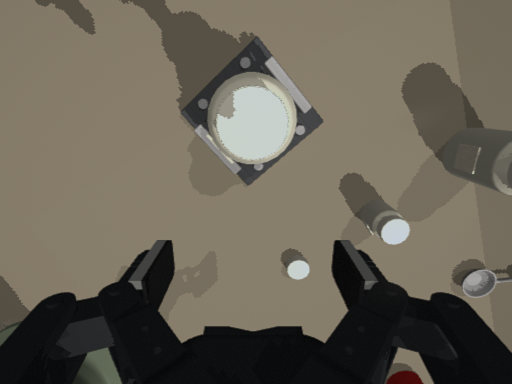

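View pics/scene9.png

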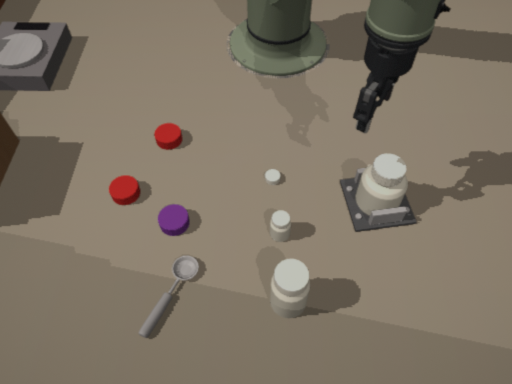

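The cap sits on the jar at scene (389,170) and wrist (253,122). The plane fit picked up gripper points, so I'll redo it with a height gate.

```bash
python3 - <<'E'
from h import *
s=telemetry.observe();T=tcp(s)
for n in ['wrist','scene']:
    im,d=imaging.grab_frame(n);P=cloud(n,d,T)
    m=(np.hypot(P[...,0]-.53,P[...,1]-.2145)<.036)&(abs(P[...,2]-.1294)<.006)
    m=cv2.erode(m.astype(np.uint8),np.ones((3,3)))>0
    v,u=np.nonzero(m);A=np.c_[P[m][:,:2]-[.53,.2145],np.ones(len(u))];c=np.linalg.lstsq(A,P[m][:,2],rcond=None)[0]
    print(n,len(u),c.round(4),ray(n,(u.mean(),v.mean()),.1294,T))
print(abs(telemetry.observe()['qd']).max(), telemetry.observe()['clock'])
E
```

```text
wrist 3873 [-1.000e-04  1.000e-04  1.288e-01] [0.52993341 0.21544948 0.1294    ]
scene 588 [-0.0033  0.0056  0.1296] [0.53297991 0.21321785 0.1294    ]
0.0032687557429758444 16.725
```

Top at 0.1288 to 0.1296 (0.1294 expected), level, and on the jar axis. Handing in.

```bash
python3 -c "
from workcell import ticket
print(ticket.job_done())"
```

```text
the job is handed in; nothing more can be done
None
```

I screwed the white cap fully home on the jar, let go, and handed the job in at about 17 s; no verdict is reported.

- **Setting down:** I gripped the cap with 40 N and lowered it level onto the ridge tops, with the cap origin at about 111.5 mm. A sideways contact of about 3 N at the rim came up on the way down, and I corrected it.
- **Backward turn:** After about 0.9 rad anticlockwise the cap came free. I lowered it into the thread starts, to about 105.6 mm.
- **Forward turn:** It ran down about 0.95 rad clockwise and stopped dropping at the rim. The torque rose to 0.75 N m, and I stopped there. The highest upward force I read between moves was about 9 N.

**Last checks:**
- **Height:** The cap top is at 128.8 mm by the wrist camera and 129.6 mm by the scene camera; 129.4 mm is fully home.
- **Tilt:** Under 0.01 rad by both cameras.
- **Position:** The wrist camera puts the cap within about 1 mm of the jar axis.
- **Release:** The gripper is open and clear, and by eye the bystanders are where they were.

**Disagreements:**
- The scene camera's cap centre is about 3 mm off the wrist camera's. I put this down to calibration and to the cap's side being counted as its top.
- My first plane fit after release picked up gripper points and was thrown out, and I redid it.

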